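# Find the spacer's blind bore by feel on a plug gauge and present it bore-up

### The arm

A 6-joint arm with a two-finger parallel gripper is mounted at the origin on a cart in front of the work surface, level with it; the furniture and walls round the work are solid. World frame = base frame: x ahead of the robot, y to its left, z up, the work surface at z = 0. Lengths are in m, angles in rad, forces in N, time in s.
With the tool pointing down it reaches from about 0.35 to 0.775 m from the base axis. Payload 5.5 kg.
Tool frame: the origin (TCP) lies where the fingers leave the gripper's body, on its centre line; the fingertips stand 73 mm ahead of it and the grasp point (between the pads) lies 54 mm ahead of it; z points along the fingers, y is the direction in which the jaws open and shut (so a half turn about z gives the same grasp; the last joint's range is limited). The gripper opens to 85 mm and grips with 20 to 120 N. Pads are 22 mm wide; open, the fingers measure 114 mm over their backs; the gripper's body (76 mm by 85 mm) begins 54 mm behind the grasp point. The pads swing forward as they close: fully open they stand 13 mm farther back than shut.
Start: joints at [1.01, 0.313, 0.046, 1.304, 0, 1.431], TCP at [0.235, 0.525, 0.304] pointing down, gripper open.
Joint ranges: [-2.76, 2.76], [-0.86, 1.69], [-1.03, 1.26], [-2.2, 2.34], [-1.47, 1.5], [-3.14, 3.14]. Speed limits (rad/s): [2.57, 2.57, 3.14, 3.14, 3.14, 3.14].

### API

Orientations are given as a unit quaternion [w, x, y, z].
In Python, from workcell import env, read_camera, job, cut_out gives the robot as it stands.
- The arm moves only by the tool servo_tool, never from a script. Its argument "deltas" is a list of rows, each an object of numbers: "dx", "dy", "dz": the shift along the world's x, y, z in mm; "rx", "ry", "rz": the turn, a rotation vector about the world's x, y, z in rad; "fingers": the closure, from -1 (fully open) to 1 (shut). A call has 1 to 8 rows; each row shifts and turns the commanded pose from where the row before left it; what a row does not reach is not made up. A row lasts 1/10 s, in which the tool goes at most 50 mm and 8.59 degrees, less where a joint would pass 70% of its speed; a pose out of reach is approached as far as the arm can. A call is refused whole if a number of a shift passes 50 or a number of a turn 0.15, either way. A call with a gripper value outside its range is refused whole. The fingers move at their own pace and stop on an object; "newtons" is the grip in N (left out, the last holds). Time passes only in rows, so rows that do not move let the fingers close. It gives the time, the measured TCP pose, the force and the opening at its end, in the units of the state.
- env.get_state(): the state, without advancing time (a new reading comes with each control period).
- read_camera(name): name is "scene" or "top"; returns a dict with "img" (420x560x3 uint8, red, green, blue), "intrinsics" (3x3 intrinsics, pixels), "extrinsics" (4x4, takes a point from camera to world coordinates). Camera axes: x right, y down, z forward; pixel columns grow to the right and rows downward; lengths in m; the calibration is good to about 2 mm. A picture is of the moment at which its call begins. There is no depth.
- job.hand_in(): hands the job in, once; it reports no verdict.
Trained networks look in the newest picture that a camera, given by its name, has taken for a name from the list of things; names that differ only in an ending like _2 or _b are one class to them, and where a whole thing is asked for, a point or a joint stands for the part that bears it (a point fixed in the world has none). Each returns a list of dicts, best first, with "confidence" (0 to 1); they miss things now and then, are a little off and sometimes report something else, mostly with a low value. They report only what shows in the picture. A call takes as long as a camera call.
- cut_out(target, camera): "region" (420x560 bool, what is visible of it) and "extent" ([left, top, right, bottom] in pixels, round what is visible of it).
The state is a dict: "clock": time; "joint_pos": joint angles; "qvel": joint speeds; "tau": joint torques, N m; "tcp_pos": TCP position; "orientation": TCP orientation; "wrist_force": force on the tool from outside, world axes, zero at the start; "ft_torque": the same for the moment, N m; "finger_gap": finger opening in m.
Only numpy, scipy, OpenCV 4.12 (cv2) and the standard library are available. Lean on these libraries where they do the work, as an engineer would, in place of code of your own. Each camera call takes 0.05 s, during which the arm holds its last target. There are 200 camera calls.

### The job

The two ends of the square aluminium spacer look alike, but only one has the deep blind bore; the other is a mere shallow recess. Find the deep end by feel, sliding the spacer over the plug gauge that sticks out of the vice until the plug bottoms in the bore, then turn the spacer so that the bore points straight up and finish while still holding it in the gripper, upright and at rest over the middle of the parts tray, well clear above it, ready for its bolt insert. Leave the tray, mug, caliper and bench brush where they are.

Things in the scene. Friction and masses are not known exactly. Their poses are not given: they have to be found in the camera images.
- spacer_center (a point): Centre of the loose spacer: square bar of bright aluminium, 36 x 36 mm, 80 mm long, 0.15 to 0.29 kg, lying on a flat (this point 18 mm above the bench). x axis along the length. Each end face has a round opening of 18 mm diameter in its middle: at one end the blind bore, 28 mm deep, at the other a recess 3 mm deep. Which end (+x or -x) is bored is to be found by trying.
- plug_tip (a point): Middle of the free end of the plug gauge: a horizontal steel cylinder, 14 mm diameter, 42 mm long, 45 mm above the bench. Its x axis is horizontal, along the plug, back toward the vice: a part goes on in the direction of +x. The jaws of the blue vice (58 mm high) begin 65 mm behind this point. Vice and plug are fixed.
- plug_gauge: The whole plug gauge: the plug on a thicker dark handle (28 mm diameter) clamped in the vice; origin on the plug's axis between the jaws, 104 mm behind the tip; x axis as for plug_tip.
- tray_center (a point): Middle of the parts tray at the height of its rim: a dark open tray with small white parts in it, 112 x 162 mm and 28 mm high, long side along this point's y axis.
- parts_tray: The same parts tray; its origin is on the bench under the middle.
- spacer: The same spacer; origin in the middle of the flat that it lies on at the start, 18 mm below its centre; x axis along the length. The plug enters 3 mm at the shallow end and 28 mm at the bored end, with 2 mm play all round.
- mug: White mug with a red-brown inside, 83 mm across, 93 mm high, standing at the back left; origin at its foot. Leave it alone.
- caliper: Sliding caliper lying flat at the front edge of the bench on the left, 72 x 230 x 9 mm, long side along y; origin under its middle. Leave it alone.
- bench_brush: Dust brush with a wooden handle and dark bristles, standing on them near the front edge, 48 x 240 x 58 mm, long side along y; origin under its middle. Leave it alone.

How it is judged:
On the way:
1. the spacer is on the plug gauge with the plug touching the bottom of the deep bore (distance between plug_tip and spacer_center below 0.017 m and contact force between plug_gauge and spacer above 0.5 N), for 0.2 s.
At the end, for the whole second after the job is handed in: The fingers hold the spacer at rest with its deep bore pointing up within 12 degrees, its centre within 40 mm of the tray's middle seen from above and at least 88 mm above the bench (its lower end 20 mm or more above the tray's rim), touching neither tray nor plug (angle between spacer_center's own x axis and vertical below 0.21 rad and horizontal distance between spacer_center and tray_center below 0.04 m and height (world z) of spacer_center above 0.088 m and contact force between the fingers and spacer above 1 N and contact force between spacer and parts_tray below 0.1 N and contact force between spacer and plug_gauge below 0.1 N and linear speed of spacer below 0.03 m/s and angular speed of spacer below 0.2 rad/s); the arm keeps its last pose, push and grip.
It fails at once if the parts tray is shifted by more than 20 mm (distance of parts_tray from where it was at the start of the episode above 0.02 m).
It fails at once if the mug is shifted by more than 20 mm (distance of mug from where it was at the start of the episode above 0.02 m).
It fails at once if the caliper is shifted by more than 20 mm (distance of caliper from where it was at the start of the episode above 0.02 m).
It fails at once if the bench brush is shifted by more than 20 mm (distance of bench_brush from where it was at the start of the episode above 0.02 m).
It also fails if it takes over 67 s, if anything falls off the work surface, if the arm or the gripper's body presses on something with over 40 N, if the wrist force passes 120 N, or if a joint passes its speed limit or range.

## Working session

There is one attempt and no reset: what is moved stays moved. The work goes in short steps, Python scripts to look and compute and a tool call to move; the robot and the scene stay as the last step left them, time stands still between calls to the robot, and variables do not carry over. Pictures are saved under pics/ and viewed, about 8 in all and at most 12, crops included, and the job is handed in when it is done.

Besides the shell and the picture viewer there is one more tool, called after "Call:" as name(argument=value, ...), one argument or row to a line, values as JSON. servo_tool: Moves the arm, as the interface text tells. Its arguments: {"type":"object","properties":{"deltas":{"type":"array"},"newtons":{"type":"number"}},"required":["deltas"]}

```bash
mkdir -p pics; ls
python3 - <<'E'
from workcell import env, read_camera, job, cut_out
import cv2, numpy as np
print(env.get_state())
for c in ["scene","top"]:
    r=read_camera(c); cv2.imwrite(f"pics/{c}0.png",r["img"][:,:,::-1]); np.savez(f"{c}0.npz",**r)
    print(c,r["intrinsics"].round(1).tolist(),r["extrinsics"].round(4).tolist())
    for t in ["spacer","plug_gauge","parts_tray","mug","bench_brush","caliper"]:
        for d in cut_out(t,c)[:2]: print(t,round(d["confidence"],2),d["extent"])
E
```

```text
pics
{'clock': 0.0, 'joint_pos': array([1.01038228e+00, 3.13969156e-01, 4.49959373e-02, 1.30359218e+00,
       4.82124455e-06, 1.43121572e+00]), 'qvel': array([ 1.07181634e-04,  2.62933124e-05, -1.41159574e-03, -4.07857947e-04,
        8.09674590e-04, -4.06151719e-05]), 'tau': array([ 3.62112432e-04, -4.80629218e+01,  2.98530954e+01,  1.94987759e-02,
       -2.41244379e-04, -6.27611083e-07]), 'tcp_pos': array([0.23469775, 0.52451354, 0.30303346]), 'orientation': array([-3.05567164e-04,  2.08867364e-01,  9.77943578e-01, -8.30081710e-04]), 'wrist_force': array([ 0.05457996, -0.52308924,  0.22543347]), 'ft_torque': array([-0.01006853, -0.02024435,  0.00108633]), 'finger_gap': 0.08554773754019583}
scene [[540.1, 0.0, 282.7], [0.0, 540.1, 218.7], [0.0, 0.0, 1.0]] [[0.805, -0.4487, 0.3882, -0.0071], [-0.5932, -0.5953, 0.542, -0.6915], [-0.0121, -0.6666, -0.7453, 1.0362], [0.0, 0.0, 0.0, 1.0]]
spacer 0.83 [190.7, 163.6, 222.8, 191.3]
plug_gauge 0.76 [373.5, 278.2, 416.3, 331.0]
parts_tray 0.78 [266.8, 191.4, 342.8, 251.0]
mug 0.93 [253.8, 105.6, 281.7, 146.1]
bench_brush 0.69 [248.0, 229.8, 300.6, 313.7]
caliper 0.73 [267.2, 189.5, 342.7, 246.6]
caliper 0.69 [156.6, 192.1, 224.3, 245.4]
top [[497.6, 0.0, 282.8], [0.0, 497.6, 213.8], [0.0, 0.0, 1.0]] [[0.0102, -0.9941, 0.1082, 0.3641], [-0.9997, -0.0126, -0.0207, 0.0353], [0.022, -0.1079, -0.9939, 1.3581], [0.0, 0.0, 0.0, 1.0]]
spacer 0.7 [162.3, 221.2, 184.1, 249.6]
parts_tray 0.78 [255.8, 157.1, 302.8, 220.7]
mug 0.56 [136.2, 121.3, 173.2, 164.3]
bench_brush 0.79 [267.6, 243.2, 358.2, 265.7]
```

```bash
cat > h.py <<'E'
import numpy as np, cv2
def load(c,n=0): return dict(np.load(f"{c}{n}.npz"))
def ray(r,uv,z):
    K,E=r["intrinsics"],r["extrinsics"]; uv=np.atleast_2d(uv).astype(float)
    d=np.c_[uv,np.ones(len(uv))]@np.linalg.inv(K).T@E[:3,:3].T; o=E[:3,3]
    return o+d*((z-o[2])/d[:,2:])
def proj(r,P):
    K,E=r["intrinsics"],r["extrinsics"]; p=(np.atleast_2d(P)-E[:3,3])@E[:3,:3]@K.T
    return p[:,:2]/p[:,2:]
E
python3 - <<'E'
import cv2
t=cv2.imread("pics/top0.png");s=cv2.imread("pics/scene0.png")
cv2.imwrite("pics/t0c.png",cv2.resize(t[110:360,110:510],None,fx=2,fy=2,interpolation=cv2.INTER_CUBIC))
cv2.imwrite("pics/s0c.png",cv2.resize(s[90:350,140:460],None,fx=2.3,fy=2.3,interpolation=cv2.INTER_CUBIC))
E
```

```text
(no output)
```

View pics/t0c.png

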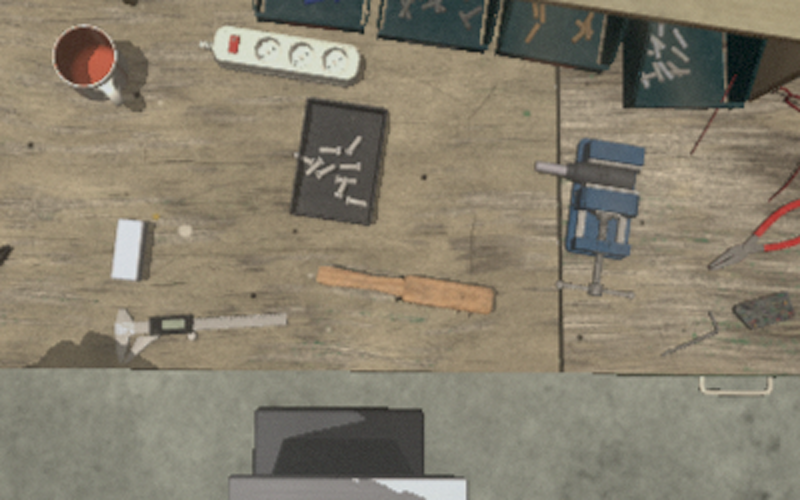

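View pics/s0c.png

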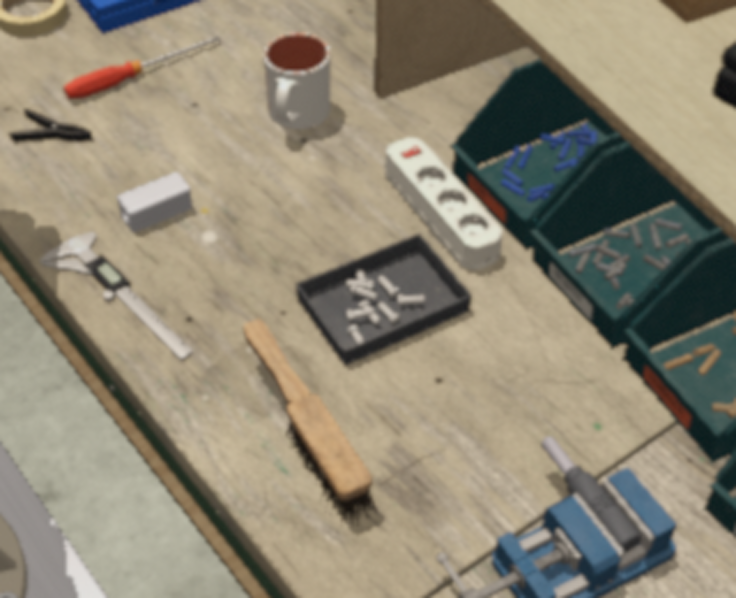

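The top view shows the spacer at about (174,235), its long axis near world x. The tray is at about (280,190), and the plug tip is at about (378,193), pointing left (+y). In the scene view the plug tip is at about (379,282).

Run:
```python
from workcell import cut_out
from h import *
from scipy.optimize import minimize
def hullmask(r,P,S=4):
    p=cv2.convexHull(((proj(r,P)+.5)*S-.5).astype(np.float32)).round().astype(np.int32)
    m=np.zeros((420*S,560*S),np.uint8); cv2.fillConvexPoly(m,p,1)
    return cv2.resize(m.astype(np.float32),(560,420),interpolation=cv2.INTER_AREA)
def box(x,y,a,L,W,H):
    c=np.array([[i*L/2,j*W/2] for i in(-1,1) for j in(-1,1)])@np.array([[np.cos(a),np.sin(a)],[-np.sin(a),np.cos(a)]])+[x,y]
    return np.vstack([np.c_[c,0*c[:,0]],np.c_[c,0*c[:,0]+H]])
R={c:load(c) for c in("scene","top")}
from workcell import read_camera
read_camera("scene");read_camera("top")
for t,dim in (("spacer",(.08,.036,.036)),("parts_tray",(.112,.162,.028))):
    M={c:cut_out(t,c) for c in R}; M={c:m[0]["region"].astype(np.float32) for c,m in M.items() if m}
    for cams in [list(M)]+[[c] for c in M]:
        c0=ray(R[cams[0]],np.argwhere(M[cams[0]])[:,::-1].mean(0),.018)[0]
        f=lambda q:sum(np.abs(hullmask(R[c],box(q[0],q[1],q[2]*3,*dim))-M[c]).sum()/M[c].sum() for c in cams)
        b=min((minimize(f,[c0[0],c0[1],a],method="Nelder-Mead",options=dict(initial_simplex=np.array([c0[0],c0[1],a])+np.array([[0,0,0],[.01,0,0],[0,.01,0],[0,0,.1]]))) for a in(-.1,0,.1)),key=lambda o:o.fun)
        print(t,cams,b.x[:2].round(4),round(b.x[2]*3,3),round(b.fun,3))
pt=(np.array([[378,193.5]]));ps=np.array([[378.7,281.7]])
print(ray(R["top"],pt,.045),ray(R["scene"],ps,.045))
a=cv2.imread("pics/top0.png")[175:215,365:435];b=cv2.imread("pics/scene0.png")[270:340,365:425]
a=cv2.resize(a,None,fx=10,fy=10,interpolation=cv2.INTER_CUBIC)
b=cv2.resize(b,None,fx=8,fy=8,interpolation=cv2.INTER_CUBIC)
o=np.zeros((600,800,3),np.uint8);cv2.imwrite("pics/pa.png",a)
cv2.imwrite("pics/pb.png",b)
```

```text
spacer ['scene', 'top'] [0.449  0.2986] -0.109 0.256
spacer ['scene'] [0.4482 0.2949] -0.128 0.151
spacer ['top'] [0.449  0.2986] -0.105 0.084
parts_tray ['scene', 'top'] [0.5742 0.0187] 1.439 0.115
parts_tray ['scene'] [0.5727 0.0172] 1.438 0.049
parts_tray ['top'] [0.5764 0.019 ] 1.449 0.046
[[ 0.5650084  -0.24656049  0.045     ]] [[ 0.56805276 -0.25053152  0.045     ]]
```

View pics/pa.png

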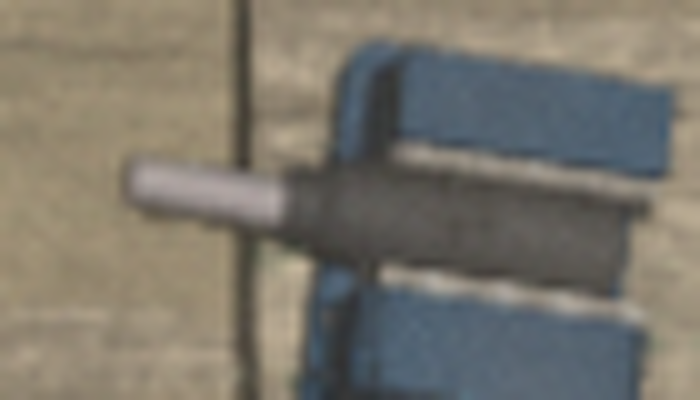

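View pics/pb.png

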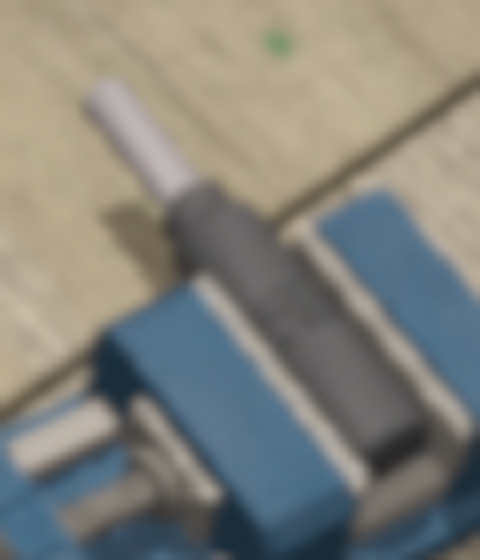

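Run:
```python
from h import *
from scipy.optimize import least_squares
T,S=load("top"),load("scene")
u=lambda p,s,o:(np.array(p)+.5)/s-.5+np.array(o)
t=[u((129,186),10,(365,175)),u((285,202),10,(365,175)),u((625,249),10,(365,175))]
s=[u((97,91),8,(365,270)),u((183,190),8,(365,270)),u((395,440),8,(365,270))]
for n,a,b in zip(("tip","sh","end"),t,s): print(n,ray(T,a,.045)[0].round(4),ray(S,b,.045)[0].round(4))
def f(q):
    P=np.array([[q[0]+d*np.cos(q[2]),q[1]+d*np.sin(q[2]),.045] for d in(0,.042,q[3])])
    return np.r_[(proj(T,P)-t).ravel(),(proj(S,P)-s).ravel()]
o=least_squares(f,[.565,-.248,-1.6,.13]);print(o.x.round(4),o.fun.round(2))
```

```text
tip [ 0.5659 -0.2451  0.045 ] [ 0.5659 -0.2463  0.045 ]
sh [ 0.5622 -0.287   0.045 ] [ 0.5621 -0.2846  0.045 ]
end [ 0.5507 -0.3784  0.045 ] [ 0.552  -0.3744  0.045 ]
[ 0.5664 -0.2448 -1.6853  0.132 ] [-0.11 -0.16 -0.18  0.22 -0.92 -0.23 -0.32 -0.55  0.45  0.72  0.31  0.71]
```

Call:
servo_tool(
  deltas=[
    {"dx": 27, "dy": -28, "dz": -12, "rz": 0.04, "fingers": -1},
    {"dx": 27, "dy": -28, "dz": -12, "rz": 0.04, "fingers": -1},
    {"dx": 27, "dy": -28, "dz": -12, "rz": 0.04, "fingers": -1},
    {"dx": 27, "dy": -28, "dz": -12, "rz": 0.04, "fingers": -1},
    {"dx": 27, "dy": -28, "dz": -12, "rz": 0.04, "fingers": -1},
    {"dx": 27, "dy": -28, "dz": -12, "rz": 0.04, "fingers": -1},
    {"dx": 26, "dy": -28, "dz": -12, "rz": 0.04, "fingers": -1},
    {"dx": 26, "dy": -31, "dz": -12, "rz": 0.034, "fingers": -1},
  ],
  newtons=80,
)

```text
invalid input at $.deltas[0]: expected keys dx, dy, dz, rx, ry, rz, fingers
```

Call:
servo_tool(
  deltas=[
    {"fingers": -1},
    {"fingers": -1},
    {"fingers": -1},
  ],
)

```text
invalid input at $.deltas[0]: expected keys dx, dy, dz, rx, ry, rz, fingers
```

Call:
servo_tool(
  deltas=[
    {"dx": 27, "dy": -28, "dz": -12, "rx": 0, "ry": 0, "rz": 0.04, "fingers": -1},
    {"dx": 27, "dy": -28, "dz": -12, "rx": 0, "ry": 0, "rz": 0.04, "fingers": -1},
    {"dx": 27, "dy": -28, "dz": -12, "rx": 0, "ry": 0, "rz": 0.04, "fingers": -1},
    {"dx": 27, "dy": -28, "dz": -12, "rx": 0, "ry": 0, "rz": 0.04, "fingers": -1},
    {"dx": 27, "dy": -28, "dz": -12, "rx": 0, "ry": 0, "rz": 0.04, "fingers": -1},
    {"dx": 27, "dy": -28, "dz": -12, "rx": 0, "ry": 0, "rz": 0.04, "fingers": -1},
    {"dx": 26, "dy": -28, "dz": -12, "rx": 0, "ry": 0, "rz": 0.04, "fingers": -1},
    {"dx": 26, "dy": -31, "dz": -12, "rx": 0, "ry": 0, "rz": 0.034, "fingers": -1},
  ],
  newtons=80,
)

```text
clock: 1.8
tcp_pos: [0.45, 0.2968, 0.2076]
orientation: [0.0, 0.052, 0.999, 0.0]
wrist_force: [0.3, 0.4, 0.1]
finger_gap: 0.085
```

Call:
servo_tool(
  deltas=[
    {"dx": 0, "dy": 0, "dz": 0, "rx": 0, "ry": 0, "rz": 0, "fingers": -1},
    {"dx": 0, "dy": 0, "dz": 0, "rx": 0, "ry": 0, "rz": 0, "fingers": -1},
    {"dx": 0, "dy": 0, "dz": 0, "rx": 0, "ry": 0, "rz": 0, "fingers": -1},
  ],
)

```text
clock: 2.1
tcp_pos: [0.4486, 0.2983, 0.2083]
orientation: [0.0, 0.053, 0.999, 0.0]
wrist_force: [0.7, -1.2, 0.4]
finger_gap: 0.0854
```

Call:
servo_tool(
  deltas=[
    {"dx": 0, "dy": 0, "dz": -35, "rx": 0, "ry": 0, "rz": 0, "fingers": -1},
    {"dx": 0, "dy": 0, "dz": -35, "rx": 0, "ry": 0, "rz": 0, "fingers": -1},
    {"dx": 0, "dy": 0, "dz": -30, "rx": 0, "ry": 0, "rz": 0, "fingers": -1},
    {"dx": 0, "dy": 0, "dz": -18, "rx": 0, "ry": 0, "rz": 0, "fingers": -1},
    {"dx": 0, "dy": 0, "dz": -12, "rx": 0, "ry": 0, "rz": 0, "fingers": -1},
    {"dx": 0, "dy": 0, "dz": 0, "rx": 0, "ry": 0, "rz": 0, "fingers": -1},
    {"dx": 0, "dy": 0, "dz": 0, "rx": 0, "ry": 0, "rz": 0, "fingers": -1},
    {"dx": 0, "dy": 0, "dz": 0, "rx": 0, "ry": 0, "rz": 0, "fingers": 1},
  ],
)

```text
clock: 2.9
tcp_pos: [0.4497, 0.2986, 0.0793]
orientation: [0.001, 0.053, 0.999, 0.001]
wrist_force: [-0.0, -0.5, -0.3]
finger_gap: 0.0732
```

Call:
servo_tool(
  deltas=[
    {"dx": 0, "dy": 0, "dz": 0, "rx": 0, "ry": 0, "rz": 0, "fingers": 1},
    {"dx": 0, "dy": 0, "dz": 0, "rx": 0, "ry": 0, "rz": 0, "fingers": 1},
    {"dx": 0, "dy": 0, "dz": 0, "rx": 0, "ry": 0, "rz": 0, "fingers": 1},
    {"dx": 0, "dy": 0, "dz": 0, "rx": 0, "ry": 0, "rz": 0, "fingers": 1},
    {"dx": 0, "dy": 0, "dz": 0, "rx": 0, "ry": 0, "rz": 0, "fingers": 1},
    {"dx": 0, "dy": 0, "dz": 0, "rx": 0, "ry": 0, "rz": 0, "fingers": 1},
    {"dx": 0, "dy": 0, "dz": 0, "rx": 0, "ry": 0, "rz": 0, "fingers": 1},
    {"dx": 0, "dy": 0, "dz": 0, "rx": 0, "ry": 0, "rz": 0, "fingers": 1},
  ],
)

```text
clock: 3.7
tcp_pos: [0.4496, 0.298, 0.0789]
orientation: [0.001, 0.053, 0.999, 0.0]
wrist_force: [-0.2, 0.2, 5.8]
finger_gap: 0.0349
```

Call:
servo_tool(
  deltas=[
    {"dx": 0, "dy": 0, "dz": 15, "rx": 0, "ry": 0, "rz": 0, "fingers": 1},
    {"dx": 0, "dy": 0, "dz": 35, "rx": 0, "ry": 0, "rz": 0, "fingers": 1},
    {"dx": 0, "dy": 0, "dz": 35, "rx": 0, "ry": 0, "rz": 0, "fingers": 1},
    {"dx": 0, "dy": 0, "dz": 35, "rx": 0, "ry": 0, "rz": 0, "fingers": 1},
    {"dx": 10, "dy": -38, "dz": 20, "rx": 0, "ry": 0, "rz": -0.13, "fingers": 1},
    {"dx": 10, "dy": -38, "dz": 0, "rx": 0, "ry": 0, "rz": -0.13, "fingers": 1},
    {"dx": 10, "dy": -38, "dz": 0, "rx": 0, "ry": 0, "rz": -0.13, "fingers": 1},
    {"dx": 10, "dy": -38, "dz": 0, "rx": 0, "ry": 0, "rz": -0.13, "fingers": 1},
  ],
)

```text
clock: 4.5
tcp_pos: [0.4887, 0.1445, 0.2178]
orientation: [-0.0, 0.311, 0.951, -0.0]
wrist_force: [0.8, 0.2, -1.3]
finger_gap: 0.0348
```

Call:
servo_tool(
  deltas=[
    {"dx": 10, "dy": -39, "dz": 0, "rx": 0, "ry": 0, "rz": -0.132, "fingers": 1},
    {"dx": 10, "dy": -39, "dz": 0, "rx": 0, "ry": 0, "rz": -0.132, "fingers": 1},
    {"dx": 10, "dy": -39, "dz": 0, "rx": 0, "ry": 0, "rz": -0.132, "fingers": 1},
    {"dx": 11, "dy": -39, "dz": 0, "rx": 0, "ry": 0, "rz": -0.132, "fingers": 1},
    {"dx": 11, "dy": -39, "dz": 0, "rx": 0, "ry": 0, "rz": -0.132, "fingers": 1},
    {"dx": 11, "dy": -39, "dz": 0, "rx": 0, "ry": 0, "rz": -0.132, "fingers": 1},
    {"dx": 11, "dy": -39, "dz": 0, "rx": 0, "ry": 0, "rz": -0.132, "fingers": 1},
    {"dx": 11, "dy": -39, "dz": 0, "rx": 0, "ry": 0, "rz": -0.134, "fingers": 1},
  ],
)

```text
clock: 5.3
tcp_pos: [0.5736, -0.1677, 0.2173]
orientation: [-0.001, 0.748, 0.663, -0.0]
wrist_force: [1.5, 0.3, -2.0]
finger_gap: 0.035
```

Call:
servo_tool(
  deltas=[
    {"dx": 0, "dy": 0, "dz": 0, "rx": 0, "ry": 0, "rz": 0, "fingers": 1},
    {"dx": 0, "dy": 0, "dz": 0, "rx": 0, "ry": 0, "rz": 0, "fingers": 1},
    {"dx": 0, "dy": 0, "dz": 0, "rx": 0, "ry": 0, "rz": 0, "fingers": 1},
    {"dx": 0, "dy": 0, "dz": 0, "rx": 0, "ry": 0, "rz": 0, "fingers": 1},
  ],
)

```text
clock: 5.7
tcp_pos: [0.5735, -0.1648, 0.2177]
orientation: [-0.0, 0.746, 0.666, -0.0]
wrist_force: [-0.0, 0.3, -2.5]
finger_gap: 0.0351
```

Call:
servo_tool(
  deltas=[
    {"dx": 2, "dy": 0, "dz": -30, "rx": 0, "ry": 0, "rz": 0, "fingers": 1},
    {"dx": 0, "dy": 0, "dz": -40, "rx": 0, "ry": 0, "rz": 0, "fingers": 1},
    {"dx": 0, "dy": 0, "dz": -30, "rx": 0, "ry": 0, "rz": 0, "fingers": 1},
    {"dx": 0, "dy": 0, "dz": -12, "rx": 0, "ry": 0, "rz": 0, "fingers": 1},
    {"dx": 0, "dy": 0, "dz": 0, "rx": 0, "ry": 0, "rz": 0, "fingers": 1},
    {"dx": 0, "dy": 0, "dz": 0, "rx": 0, "ry": 0, "rz": 0, "fingers": 1},
    {"dx": 0, "dy": 0, "dz": 0, "rx": 0, "ry": 0, "rz": 0, "fingers": 1},
  ],
)

```text
clock: 6.4
tcp_pos: [0.5773, -0.1665, 0.1081]
orientation: [0.002, 0.746, 0.666, 0.001]
wrist_force: [-0.3, 1.2, -2.3]
finger_gap: 0.0349
```

Run:
```python
from workcell import env, read_camera, cut_out
from h import *
s=env.get_state();print(s["joint_pos"].round(3),s["tcp_pos"].round(4),s["orientation"].round(4),s["wrist_force"].round(2))
o=[]
for c,(y,x) in (("top",(155,310)),("scene",(220,310))):
    r=read_camera(c);np.savez(f"{c}1.npz",**r)
    o.append(cv2.resize(r["img"][y:y+110,x:x+110,::-1],None,fx=3.6,fy=3.6,interpolation=cv2.INTER_CUBIC))
    for t in("spacer","plug_gauge"):
        for d in cut_out(t,c)[:1]: print(c,t,round(d["confidence"],2),d["extent"])
cv2.imwrite("pics/p1.png",np.hstack(o))
```

```text
[-0.414  0.485 -0.2    0.883  0.     1.27 ] [ 0.5773 -0.1665  0.1081] [0.0018 0.7461 0.6658 0.0008] [-0.29  1.24 -2.34]
top spacer 0.68 [254.5, 158.0, 305.4, 224.5]
top plug_gauge 0.84 [401.8, 191.0, 427.8, 204.4]
scene spacer 0.91 [352.0, 245.7, 372.5, 276.5]
scene plug_gauge 0.8 [375.8, 277.0, 418.9, 331.6]
```

View pics/p1.png

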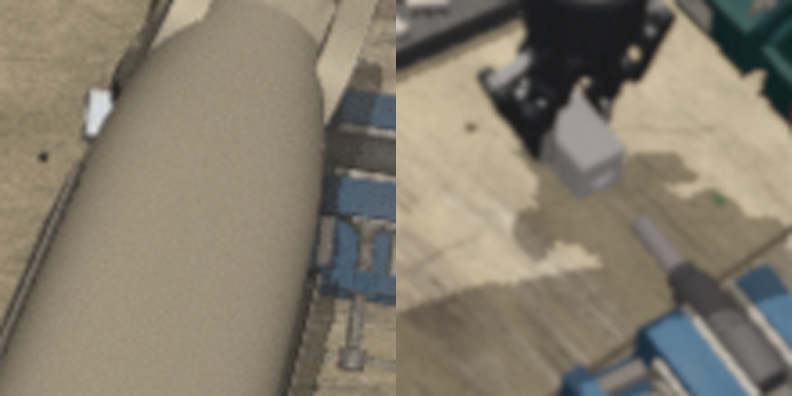

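The scene half of the picture shows the spacer at about (590,150), held square in front of the plug tip at about (640,225). The top view is blocked by the arm.

Call:
servo_tool(
  deltas=[
    {"dx": -1, "dy": -10, "dz": 0, "rx": 0, "ry": 0, "rz": 0, "fingers": 1},
    {"dx": -1, "dy": -10, "dz": 0, "rx": 0, "ry": 0, "rz": 0, "fingers": 1},
    {"dx": -1, "dy": -8, "dz": 0, "rx": 0, "ry": 0, "rz": 0, "fingers": 1},
    {"dx": 0, "dy": 0, "dz": 0, "rx": 0, "ry": 0, "rz": 0, "fingers": 1},
  ],
)

```text
clock: 7.1
tcp_pos: [0.5728, -0.1959, 0.1059]
orientation: [0.0, 0.747, 0.665, -0.0]
wrist_force: [-0.0, 0.2, -3.3]
finger_gap: 0.0345
```

Run:
```python
from workcell import env, read_camera, cut_out
from h import *
P=[]
for i in range(6):
    r=read_camera("scene"); s=env.get_state();P.append(np.r_[s["tcp_pos"]*1e3,s["wrist_force"]])
P=np.array(P);print(P.round(1));print(P.mean(0).round(2))
np.savez("scene2.npz",**r)
t=P.mean(0)[:3]/1e3
u=np.array([-.115,-.9934,0]);v=np.array([.9934,-.115,0]);w=np.array([0,0,1])
c=t-[0,0,.061]
box=np.array([c+u*.04*a+v*.018*b+w*.018*d for a in(-1,1) for b in(-1,1) for d in(-1,1)])
tip=np.array([.566,-.245,.045]);pl=np.array([tip+v*.007*b+u*k for k in(0,.042) for b in(-1,1)])
im=r["img"][220:330,330:440,::-1];S=7
im=cv2.resize(im,None,fx=S,fy=S,interpolation=cv2.INTER_CUBIC)[:600]
f=lambda p:tuple(((proj(r,p)[0]-[330,220]+.5)*S).astype(int))
for i,j in((4,5),(5,7),(7,6),(6,4),(1,5),(3,7),(1,3)): cv2.line(im,f(box[i]),f(box[j]),(0,0,255),1)
cv2.polylines(im,[np.array([f(pl[i]) for i in(0,1,3,2)])],True,(0,255,0),1)
cv2.circle(im,f(c+u*.04),3,(255,0,255),-1)
cv2.imwrite("pics/p2.png",im)
```

```text
[[ 5.728e+02 -1.952e+02  1.058e+02 -1.000e+00  5.000e-01 -3.500e+00]
 [ 5.727e+02 -1.947e+02  1.058e+02  5.000e-01 -8.000e-01 -2.800e+00]
 [ 5.727e+02 -1.943e+02  1.058e+02  5.000e-01  5.000e-01 -2.200e+00]
 [ 5.728e+02 -1.941e+02  1.058e+02 -3.000e-01  4.000e-01 -3.100e+00]
 [ 5.728e+02 -1.939e+02  1.058e+02 -3.000e-01 -2.000e-01 -2.800e+00]
 [ 5.729e+02 -1.938e+02  1.058e+02 -1.000e-01  1.000e-01 -3.200e+00]]
[ 5.7277e+02 -1.9434e+02  1.0580e+02 -1.2000e-01  7.0000e-02 -2.9300e+00]
```

View pics/p2.png

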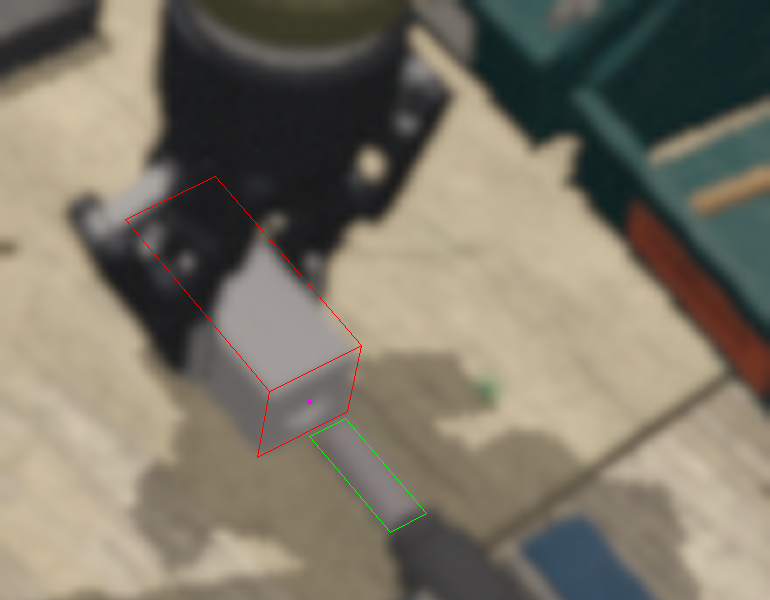

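The overlay matches the picture: spacer edges at (360,348) and (258,457), plug band from (325,430) to (410,525). I'm aligned to about 1 mm, so I'll advance slowly.

Call:
servo_tool(
  deltas=[
    {"dx": -1, "dy": -5, "dz": 0, "rx": 0, "ry": 0, "rz": 0, "fingers": 1},
    {"dx": -1, "dy": -5, "dz": 0, "rx": 0, "ry": 0, "rz": 0, "fingers": 1},
    {"dx": 0, "dy": 0, "dz": 0, "rx": 0, "ry": 0, "rz": 0, "fingers": 1},
    {"dx": 0, "dy": 0, "dz": 0, "rx": 0, "ry": 0, "rz": 0, "fingers": 1},
  ],
)

```text
clock: 7.8
tcp_pos: [0.5709, -0.2044, 0.1059]
orientation: [0.0, 0.746, 0.666, 0.0]
wrist_force: [0.1, -0.8, -2.4]
finger_gap: 0.0348
```

Call:
servo_tool(
  deltas=[
    {"dx": -0.5, "dy": -4, "dz": 0, "rx": 0, "ry": 0, "rz": 0, "fingers": 1},
    {"dx": 0, "dy": 0, "dz": 0, "rx": 0, "ry": 0, "rz": 0, "fingers": 1},
    {"dx": 0, "dy": 0, "dz": 0, "rx": 0, "ry": 0, "rz": 0, "fingers": 1},
  ],
)

```text
clock: 8.1
tcp_pos: [0.5703, -0.2082, 0.1059]
orientation: [-0.0, 0.746, 0.666, -0.0]
wrist_force: [-0.2, -0.4, -2.2]
finger_gap: 0.0349
```

Call:
servo_tool(
  deltas=[
    {"dx": -0.5, "dy": -4, "dz": 0, "rx": 0, "ry": 0, "rz": 0, "fingers": 1},
    {"dx": 0, "dy": 0, "dz": 0, "rx": 0, "ry": 0, "rz": 0, "fingers": 1},
    {"dx": 0, "dy": 0, "dz": 0, "rx": 0, "ry": 0, "rz": 0, "fingers": 1},
  ],
)

```text
clock: 8.4
tcp_pos: [0.5701, -0.2088, 0.1061]
orientation: [-0.002, 0.745, 0.667, 0.003]
wrist_force: [1.7, 11.8, 1.2]
finger_gap: 0.0346
```

Contact at y ≈ -0.209 fits the shallow recess. I'll back off, turn half a turn and try the other end.

Call:
servo_tool(
  deltas=[
    {"dx": 3, "dy": 27, "dz": 0, "rx": 0, "ry": 0, "rz": 0, "fingers": 1},
    {"dx": 5, "dy": 40, "dz": 0, "rx": 0, "ry": 0, "rz": 0, "fingers": 1},
    {"dx": 0, "dy": 0, "dz": 40, "rx": 0, "ry": 0, "rz": 0.12, "fingers": 1},
    {"dx": 0, "dy": 0, "dz": 0, "rx": 0, "ry": 0, "rz": 0.149, "fingers": 1},
    {"dx": 0, "dy": 0, "dz": 0, "rx": 0, "ry": 0, "rz": 0.149, "fingers": 1},
    {"dx": 0, "dy": 0, "dz": 0, "rx": 0, "ry": 0, "rz": 0.149, "fingers": 1},
    {"dx": 0, "dy": 0, "dz": 0, "rx": 0, "ry": 0, "rz": 0.149, "fingers": 1},
    {"dx": 0, "dy": 0, "dz": 0, "rx": 0, "ry": 0, "rz": 0.149, "fingers": 1},
  ],
)

```text
clock: 9.2
tcp_pos: [0.578, -0.1453, 0.146]
orientation: [0.0, 0.396, 0.918, -0.0]
wrist_force: [0.0, 0.0, -3.6]
finger_gap: 0.0348
```

Call:
servo_tool(
  deltas=[
    {"dx": 0, "dy": 0, "dz": 0, "rx": 0, "ry": 0, "rz": 0.149, "fingers": 1},
    {"dx": 0, "dy": 0, "dz": 0, "rx": 0, "ry": 0, "rz": 0.149, "fingers": 1},
    {"dx": 0, "dy": 0, "dz": 0, "rx": 0, "ry": 0, "rz": 0.149, "fingers": 1},
    {"dx": 0, "dy": 0, "dz": 0, "rx": 0, "ry": 0, "rz": 0.149, "fingers": 1},
    {"dx": 0, "dy": 0, "dz": 0, "rx": 0, "ry": 0, "rz": 0.149, "fingers": 1},
    {"dx": 0, "dy": 0, "dz": 0, "rx": 0, "ry": 0, "rz": 0.149, "fingers": 1},
    {"dx": 0, "dy": 0, "dz": 0, "rx": 0, "ry": 0, "rz": 0.149, "fingers": 1},
    {"dx": 0, "dy": 0, "dz": 0, "rx": 0, "ry": 0, "rz": 0.149, "fingers": 1},
  ],
)

```text
clock: 10.0
tcp_pos: [0.578, -0.1453, 0.146]
orientation: [0.0, -0.188, 0.982, -0.0]
wrist_force: [0.3, -0.4, -3.1]
finger_gap: 0.0348
```

Call:
servo_tool(
  deltas=[
    {"dx": 0, "dy": 0, "dz": 0, "rx": 0, "ry": 0, "rz": 0.149, "fingers": 1},
    {"dx": 0, "dy": 0, "dz": 0, "rx": 0, "ry": 0, "rz": 0.149, "fingers": 1},
    {"dx": 0, "dy": 0, "dz": 0, "rx": 0, "ry": 0, "rz": 0.149, "fingers": 1},
    {"dx": 0, "dy": 0, "dz": 0, "rx": 0, "ry": 0, "rz": 0.149, "fingers": 1},
    {"dx": 0, "dy": 0, "dz": 0, "rx": 0, "ry": 0, "rz": 0.149, "fingers": 1},
    {"dx": 0, "dy": 0, "dz": 0, "rx": 0, "ry": 0, "rz": 0.149, "fingers": 1},
    {"dx": 0, "dy": 0, "dz": -38, "rx": 0, "ry": 0, "rz": 0.041, "fingers": 1},
    {"dx": 0, "dy": 0, "dz": -2, "rx": 0, "ry": 0, "rz": 0, "fingers": 1},
  ],
)

```text
clock: 10.8
tcp_pos: [0.5754, -0.1443, 0.1024]
orientation: [-0.002, -0.608, 0.794, 0.003]
wrist_force: [-1.9, 0.1, -2.6]
finger_gap: 0.0347
```

Call:
servo_tool(
  deltas=[
    {"dx": 0, "dy": 0, "dz": 0, "rx": 0, "ry": 0, "rz": 0, "fingers": 1},
    {"dx": 0, "dy": 0, "dz": 0, "rx": 0, "ry": 0, "rz": 0, "fingers": 1},
    {"dx": 0, "dy": 0, "dz": 0, "rx": 0, "ry": 0, "rz": 0, "fingers": 1},
    {"dx": 0, "dy": 0, "dz": 0, "rx": 0, "ry": 0, "rz": 0, "fingers": 1},
  ],
)

```text
clock: 11.2
tcp_pos: [0.5787, -0.1454, 0.1072]
orientation: [0.001, -0.608, 0.794, -0.001]
wrist_force: [0.5, -0.2, -2.5]
finger_gap: 0.035
```

Call:
servo_tool(
  deltas=[
    {"dx": -1, "dy": -10, "dz": 0, "rx": 0, "ry": 0, "rz": 0.15, "fingers": 1},
    {"dx": -1, "dy": -13, "dz": 0, "rx": 0, "ry": 0, "rz": 0, "fingers": 1},
    {"dx": -1, "dy": -13, "dz": 0, "rx": 0, "ry": 0, "rz": 0, "fingers": 1},
    {"dx": -2, "dy": -13, "dz": 0, "rx": 0, "ry": 0, "rz": 0, "fingers": 1},
    {"dx": 0, "dy": 0, "dz": 0, "rx": 0, "ry": 0, "rz": 0, "fingers": 1},
    {"dx": 0, "dy": 0, "dz": 0, "rx": 0, "ry": 0, "rz": 0, "fingers": 1},
    {"dx": 0, "dy": 0, "dz": 0, "rx": 0, "ry": 0, "rz": 0, "fingers": 1},
    {"dx": 0, "dy": 0, "dz": 0, "rx": 0, "ry": 0, "rz": 0, "fingers": 1},
  ],
)

```text
clock: 12.0
tcp_pos: [0.5728, -0.1936, 0.1058]
orientation: [-0.0, -0.666, 0.746, 0.0]
wrist_force: [0.0, -0.2, -2.3]
finger_gap: 0.0349
```

Run:
```python
from workcell import env, read_camera
from h import *
for i in range(4): r=read_camera("scene")
s=env.get_state();print(s["tcp_pos"].round(4),s["joint_pos"].round(3),s["orientation"].round(4))
im=cv2.resize(r["img"][235:320,335:435,::-1],None,fx=6,fy=6,interpolation=cv2.INTER_CUBIC)
cv2.imwrite("pics/p3.png",im)
```

```text
[ 0.573  -0.1937  0.1059] [-0.459  0.496 -0.187  0.888  0.    -1.916] [-0.000e+00 -6.660e-01  7.459e-01  1.000e-04]
```

View pics/p3.png

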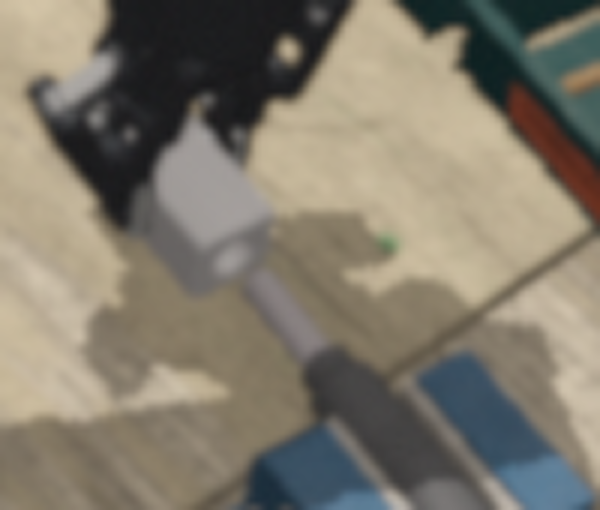

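The picture shows the end opening at about (235,260), in line with the plug at (255,280) to (320,350). Advancing along the same line as before.

Call:
servo_tool(
  deltas=[
    {"dx": -1, "dy": -5, "dz": 0, "rx": 0, "ry": 0, "rz": 0, "fingers": 1},
    {"dx": -1, "dy": -5, "dz": 0, "rx": 0, "ry": 0, "rz": 0, "fingers": 1},
    {"dx": -0.5, "dy": -4, "dz": 0, "rx": 0, "ry": 0, "rz": 0, "fingers": 1},
    {"dx": 0, "dy": 0, "dz": 0, "rx": 0, "ry": 0, "rz": 0, "fingers": 1},
    {"dx": 0, "dy": 0, "dz": 0, "rx": 0, "ry": 0, "rz": 0, "fingers": 1},
  ],
)

```text
clock: 12.7
tcp_pos: [0.5703, -0.2084, 0.1059]
orientation: [0.0, -0.666, 0.746, 0.0]
wrist_force: [-0.3, 0.8, -1.7]
finger_gap: 0.0347
```

Call:
servo_tool(
  deltas=[
    {"dx": -0.5, "dy": -4, "dz": 0, "rx": 0, "ry": 0, "rz": 0, "fingers": 1},
    {"dx": 0, "dy": 0, "dz": 0, "rx": 0, "ry": 0, "rz": 0, "fingers": 1},
    {"dx": 0, "dy": 0, "dz": 0, "rx": 0, "ry": 0, "rz": 0, "fingers": 1},
  ],
)

```text
clock: 13.0
tcp_pos: [0.5699, -0.2122, 0.1059]
orientation: [-0.0, -0.666, 0.746, 0.0]
wrist_force: [0.1, -0.2, -2.9]
finger_gap: 0.0352
```

Call:
servo_tool(
  deltas=[
    {"dx": -0.5, "dy": -4, "dz": 0, "rx": 0, "ry": 0, "rz": 0, "fingers": 1},
    {"dx": -0.5, "dy": -4, "dz": 0, "rx": 0, "ry": 0, "rz": 0, "fingers": 1},
    {"dx": 0, "dy": 0, "dz": 0, "rx": 0, "ry": 0, "rz": 0, "fingers": 1},
    {"dx": 0, "dy": 0, "dz": 0, "rx": 0, "ry": 0, "rz": 0, "fingers": 1},
  ],
)

```text
clock: 13.4
tcp_pos: [0.5689, -0.2203, 0.1059]
orientation: [0.0, -0.666, 0.746, 0.0]
wrist_force: [0.3, 0.6, -3.4]
finger_gap: 0.035
```

Call:
servo_tool(
  deltas=[
    {"dx": -0.5, "dy": -4, "dz": 0, "rx": 0, "ry": 0, "rz": 0, "fingers": 1},
    {"dx": -0.5, "dy": -4, "dz": 0, "rx": 0, "ry": 0, "rz": 0, "fingers": 1},
    {"dx": 0, "dy": 0, "dz": 0, "rx": 0, "ry": 0, "rz": 0, "fingers": 1},
    {"dx": 0, "dy": 0, "dz": 0, "rx": 0, "ry": 0, "rz": 0, "fingers": 1},
  ],
)

```text
clock: 13.8
tcp_pos: [0.5679, -0.2283, 0.1059]
orientation: [0.0, -0.666, 0.746, 0.0]
wrist_force: [0.3, -0.1, -2.3]
finger_gap: 0.0347
```

Call:
servo_tool(
  deltas=[
    {"dx": -0.5, "dy": -4, "dz": 0, "rx": 0, "ry": 0, "rz": 0, "fingers": 1},
    {"dx": 0, "dy": 0, "dz": 0, "rx": 0, "ry": 0, "rz": 0, "fingers": 1},
    {"dx": 0, "dy": 0, "dz": 0, "rx": 0, "ry": 0, "rz": 0, "fingers": 1},
  ],
)

```text
clock: 14.1
tcp_pos: [0.5674, -0.2322, 0.1059]
orientation: [-0.0, -0.666, 0.746, 0.0]
wrist_force: [0.2, 0.3, -2.6]
finger_gap: 0.0346
```

Call:
servo_tool(
  deltas=[
    {"dx": -0.5, "dy": -3, "dz": 0, "rx": 0, "ry": 0, "rz": 0, "fingers": 1},
    {"dx": 0, "dy": 0, "dz": 0, "rx": 0, "ry": 0, "rz": 0, "fingers": 1},
    {"dx": 0, "dy": 0, "dz": 0, "rx": 0, "ry": 0, "rz": 0, "fingers": 1},
  ],
)

```text
clock: 14.4
tcp_pos: [0.5671, -0.2334, 0.1059]
orientation: [0.001, -0.666, 0.746, 0.001]
wrist_force: [1.8, 5.8, -0.7]
finger_gap: 0.0347
```

Call:
servo_tool(
  deltas=[
    {"dx": -0.2, "dy": -1.5, "dz": 0, "rx": 0, "ry": 0, "rz": 0, "fingers": 1},
    {"dx": 0, "dy": 0, "dz": 0, "rx": 0, "ry": 0, "rz": 0, "fingers": 1},
    {"dx": 0, "dy": 0, "dz": 0, "rx": 0, "ry": 0, "rz": 0, "fingers": 1},
    {"dx": 0, "dy": 0, "dz": 0, "rx": 0, "ry": 0, "rz": 0, "fingers": 1},
    {"dx": 0, "dy": 0, "dz": 0, "rx": 0, "ry": 0, "rz": 0, "fingers": 1},
    {"dx": 0, "dy": 0, "dz": 0, "rx": 0, "ry": 0, "rz": 0, "fingers": 1},
  ],
)

```text
clock: 15.0
tcp_pos: [0.567, -0.2336, 0.1059]
orientation: [0.002, -0.667, 0.745, 0.002]
wrist_force: [2.3, 9.6, 0.6]
finger_gap: 0.0349
```

Bottomed: steady 9.6 N at y = -0.2336, 25 mm further than the first end. So the bore is at the tool's +x end. Backing out, lifting and going to the tray.

Call:
servo_tool(
  deltas=[
    {"dx": 2, "dy": 16, "dz": 0, "rx": 0, "ry": 0, "rz": 0, "fingers": 1},
    {"dx": 3, "dy": 26, "dz": 0, "rx": 0, "ry": 0, "rz": 0, "fingers": 1},
    {"dx": 3, "dy": 27, "dz": 0, "rx": 0, "ry": 0, "rz": 0, "fingers": 1},
    {"dx": 0, "dy": 10, "dz": 26, "rx": 0, "ry": 0, "rz": 0.1, "fingers": 1},
    {"dx": -4, "dy": 15, "dz": 26, "rx": 0, "ry": 0, "rz": 0.14, "fingers": 1},
    {"dx": -4, "dy": 15, "dz": 26, "rx": 0, "ry": 0, "rz": 0.14, "fingers": 1},
    {"dx": -4, "dy": 15, "dz": 26, "rx": 0, "ry": 0, "rz": 0.14, "fingers": 1},
    {"dx": -4, "dy": 15, "dz": 26, "rx": 0, "ry": 0, "rz": 0.14, "fingers": 1},
  ],
)

```text
clock: 15.8
tcp_pos: [0.5583, -0.0966, 0.2369]
orientation: [0.0, 0.873, -0.488, 0.0]
wrist_force: [0.1, 0.6, -3.1]
finger_gap: 0.0345
```

Call:
servo_tool(
  deltas=[
    {"dx": -4, "dy": 15, "dz": 26, "rx": 0, "ry": 0, "rz": 0.14, "fingers": 1},
    {"dx": -4, "dy": 15, "dz": 26, "rx": 0, "ry": 0, "rz": 0.14, "fingers": 1},
    {"dx": -4, "dy": 16, "dz": 26, "rx": 0, "ry": 0, "rz": 0.14, "fingers": 1},
    {"dx": -4, "dy": 16, "dz": 26, "rx": 0, "ry": 0, "rz": 0.14, "fingers": 1},
    {"dx": -4, "dy": 16, "dz": 26, "rx": 0, "ry": 0, "rz": 0.14, "fingers": 1},
    {"dx": -4, "dy": 17, "dz": 26, "rx": 0, "ry": 0, "rz": 0.14, "fingers": 1},
    {"dx": -3, "dy": 17, "dz": 26, "rx": 0, "ry": 0, "rz": 0.14, "fingers": 1},
    {"dx": 0, "dy": 0, "dz": 0, "rx": 0, "ry": 0, "rz": 0, "fingers": 1},
  ],
)

```text
clock: 16.6
tcp_pos: [0.5334, 0.0403, 0.4221]
orientation: [0.008, 0.999, -0.035, 0.003]
wrist_force: [0.2, 0.7, -2.7]
finger_gap: 0.0351
```

Run:
```python
from workcell import env
s=env.get_state();print(s["tcp_pos"].round(4),s["joint_pos"].round(3),s["orientation"].round(4),s["finger_gap"])
```

```text
[0.5334 0.0403 0.4221] [-0.068  0.228  0.219  1.555 -0.016 -3.14 ] [ 0.008   0.9994 -0.035   0.003 ] 0.03507727796672308
```

Call:
servo_tool(
  deltas=[
    {"dx": 0, "dy": 0, "dz": 0, "rx": 0, "ry": 0, "rz": -0.13, "fingers": 1},
    {"dx": 0, "dy": 0, "dz": 0, "rx": 0, "ry": 0, "rz": 0, "fingers": 1},
    {"dx": 0, "dy": 0, "dz": 0, "rx": 0, "ry": 0, "rz": 0, "fingers": 1},
  ],
)

```text
clock: 16.9
tcp_pos: [0.5332, 0.0364, 0.4173]
orientation: [0.008, 0.995, -0.101, -0.001]
wrist_force: [0.3, 0.7, -2.6]
finger_gap: 0.0347
```

Run:
```python
from workcell import env
s=env.get_state();print(s["tcp_pos"].round(4),s["joint_pos"].round(3),s["orientation"].round(4),s["finger_gap"])
```

```text
[0.5332 0.0364 0.4173] [-0.075  0.233  0.214  1.555 -0.017 -3.013] [ 0.0085  0.9948 -0.1015 -0.0014] 0.03469467297391434
```

Call:
servo_tool(
  deltas=[
    {"dx": -2, "dy": -1, "dz": 0, "rx": -0.017, "ry": -0.142, "rz": 0, "fingers": 1},
    {"dx": -2, "dy": -1, "dz": 0, "rx": -0.017, "ry": -0.142, "rz": 0, "fingers": 1},
    {"dx": -2, "dy": -1, "dz": 0, "rx": -0.017, "ry": -0.142, "rz": 0, "fingers": 1},
    {"dx": -2, "dy": -1, "dz": 0, "rx": -0.017, "ry": -0.142, "rz": 0, "fingers": 1},
    {"dx": -2, "dy": -1, "dz": 0, "rx": -0.017, "ry": -0.142, "rz": 0, "fingers": 1},
    {"dx": -2, "dy": -1, "dz": 0, "rx": -0.017, "ry": -0.142, "rz": 0, "fingers": 1},
  ],
)

```text
clock: 17.5
tcp_pos: [0.5201, 0.03, 0.4176]
orientation: [0.015, 0.904, -0.096, 0.417]
wrist_force: [1.1, 0.5, -2.7]
finger_gap: 0.0347
```

```bash
cat > st.py <<'E'
from workcell import env
import numpy as np
from scipy.spatial.transform import Rotation as R
s=env.get_state();q=s["orientation"];M=R.from_quat(np.r_[q[1:],q[0]]).as_matrix()
print(s["clock"],s["tcp_pos"].round(4),s["joint_pos"].round(3),s["finger_gap"],s["wrist_force"].round(1))
print(M.round(3).tolist(),"centre",(s["tcp_pos"]+.061*M[:,2]).round(4),"tilt deg",np.degrees(np.arccos(M[2,0])))
E
python3 st.py
```

```text
17.5 [0.5201 0.03   0.4176] [-0.073 -0.334 -0.629  0.417 -0.052 -3.027] 0.03473473885319009 [ 1.1  0.5 -2.7]
[[0.633, -0.186, 0.751], [-0.161, -0.981, -0.108], [0.757, -0.053, -0.651]] centre [0.5659 0.0235 0.3778] tilt deg 40.80843520304692
```

Call:
servo_tool(
  deltas=[
    {"dx": -1, "dy": -1, "dz": 15, "rx": -0.017, "ry": -0.142, "rz": 0, "fingers": 1},
    {"dx": -1, "dy": -1, "dz": 15, "rx": -0.017, "ry": -0.142, "rz": 0, "fingers": 1},
    {"dx": -1, "dy": -1, "dz": 15, "rx": -0.017, "ry": -0.142, "rz": 0, "fingers": 1},
    {"dx": 0, "dy": 0, "dz": 0, "rx": 0, "ry": 0, "rz": 0, "fingers": 1},
  ],
)

```text
clock: 17.9
tcp_pos: [0.5157, 0.0273, 0.4579]
orientation: [0.017, 0.797, -0.087, 0.598]
wrist_force: [-0.1, -0.7, -5.2]
finger_gap: 0.0349
```

```bash
python3 st.py
```

```text
17.9 [0.5157 0.0273 0.4579] [-0.077 -0.462 -0.928 -0.177 -0.058 -3.045] 0.034885446384796515 [-0.1 -0.7 -5.2]
[[0.271, -0.159, 0.949], [-0.118, -0.984, -0.131], [0.955, -0.076, -0.285]] centre [0.5736 0.0193 0.4405] tilt deg 17.159881331188913
```

Call:
servo_tool(
  deltas=[
    {"dx": 0, "dy": 0, "dz": 40, "rx": 0, "ry": 0, "rz": 0, "fingers": 1},
    {"dx": -1, "dy": -1, "dz": 30, "rx": -0.017, "ry": -0.14, "rz": 0, "fingers": 1},
    {"dx": 0, "dy": 0, "dz": 10, "rx": -0.016, "ry": -0.13, "rz": 0, "fingers": 1},
    {"dx": 0, "dy": 0, "dz": 0, "rx": 0, "ry": 0, "rz": 0, "fingers": 1},
    {"dx": 0, "dy": 0, "dz": 0, "rx": 0, "ry": 0, "rz": 0, "fingers": 1},
    {"dx": 0, "dy": 0, "dz": 0, "rx": 0, "ry": 0, "rz": 0, "fingers": 1},
  ],
)

```text
clock: 18.5
tcp_pos: [0.5185, 0.0263, 0.5405]
orientation: [0.018, 0.714, -0.079, 0.696]
wrist_force: [0.2, 0.1, -2.1]
finger_gap: 0.0345
```

```bash
python3 st.py
python3 - <<'E'
from workcell import read_camera
import cv2,numpy as np
o=[]
for c in("scene","top"):
    o.append(cv2.resize(read_camera(c)["img"][60:300,160:420,::-1],None,fx=1.5,fy=1.5,interpolation=cv2.INTER_CUBIC))
cv2.imwrite("pics/p4.png",np.hstack(o))
E
```

```text
18.5 [0.5185 0.0263 0.5405] [-0.079 -0.485 -0.964 -0.448 -0.057 -3.055] 0.03445145595103183 [ 0.2  0.1 -2.1]
[[0.02, -0.138, 0.99], [-0.088, -0.987, -0.136], [0.996, -0.085, -0.032]] centre [0.5789 0.018  0.5386] tilt deg 5.1872560999118695
```

View pics/p4.png

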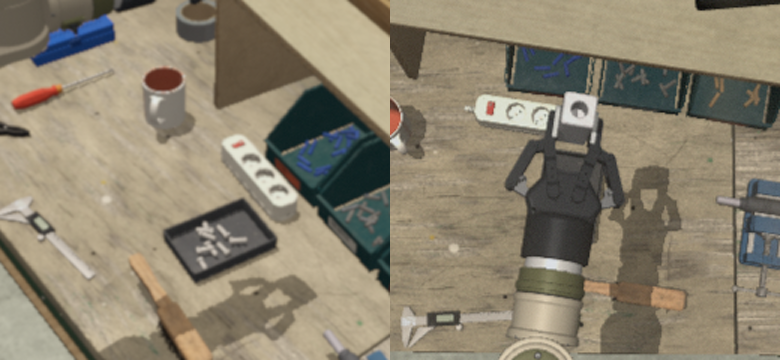

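The top view shows the dark bore facing up at about (578,108) in the picture. The tray, mug, caliper and brush look undisturbed. I'll check that it's at rest, then hand in.

Call:
servo_tool(
  deltas=[
    {"dx": -3, "dy": 0, "dz": 0, "rx": 0, "ry": 0, "rz": 0, "fingers": 1},
    {"dx": 0, "dy": 0, "dz": 0, "rx": 0, "ry": 0, "rz": 0, "fingers": 1},
    {"dx": 0, "dy": 0, "dz": 0, "rx": 0, "ry": 0, "rz": 0, "fingers": 1},
    {"dx": 0, "dy": 0, "dz": 0, "rx": 0, "ry": 0, "rz": 0, "fingers": 1},
    {"dx": 0, "dy": 0, "dz": 0, "rx": 0, "ry": 0, "rz": 0, "fingers": 1},
    {"dx": 0, "dy": 0, "dz": 0, "rx": 0, "ry": 0, "rz": 0, "fingers": 1},
  ],
)

```text
clock: 19.2
tcp_pos: [0.5148, 0.0265, 0.5419]
orientation: [0.018, 0.711, -0.079, 0.698]
wrist_force: [-0.1, -0.0, -1.6]
finger_gap: 0.0348
```

```bash
python3 st.py; python3 -c "
from h import *;print(ray(load('top'),[285.3,132],.58))
from workcell import env,job
s=env.get_state();print(s['qvel'].round(4))
if abs(s['qvel']).max()<.02 and s['finger_gap']>.03: print(job.hand_in())"
```

```text
19.2 [0.5148 0.0265 0.5419] [-0.079 -0.494 -0.971 -0.452 -0.057 -3.055] 0.034776408941803096 [-0.1 -0.  -1.6]
[[0.013, -0.137, 0.99], [-0.088, -0.987, -0.135], [0.996, -0.085, -0.025]] centre [0.5752 0.0182 0.5404] tilt deg 5.103179423697709
[[0.58069775 0.01637814 0.58      ]]
[ 0.0005  0.0017 -0.0004 -0.0012  0.0006  0.0008]
the job is handed in; nothing more can be done
None
```

The job is handed in at about 19 s on the robot's clock, with the deep bore found and the spacer held bore-up over the tray. No verdict is reported.

- **Finding the deep end:** The first end stopped at TCP y = -0.209, which fits the shallow recess. After a half turn, the other end slid about 25 mm further and bottomed at y = -0.234. I held it there with about 10 N for 0.6 s.
- **Final pose, from the arm's reading:** The spacer's centre is about 1 mm from the measured middle of the tray. It is 0.54 m above the bench and 5.1° off vertical; the limit is 12°. I left that tilt on purpose, because the last joint is close to its range limit.
- **At rest:** Joint speeds were below 0.002 rad/s and the finger gap was 34.8 mm, so the spacer was still gripped.
- **Camera check:** The last top picture shows the bore facing up. From it I placed the spacer's top at (0.581, 0.016), against about (0.579, 0.018) from the arm's reading then, which agrees within calibration. I then moved the arm 3–4 mm to centre it and took no new picture.
- **Other items:** The tray, mug, caliper and brush look undisturbed in the last pictures, judged by eye and not measured.
- **One thing off along the way:** The last joint briefly reached -3.14 rad, the edge of its range, on the way to the tray. I turned it back before tilting the spacer.

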